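# Coffee mill one notch coarser, crank back on

## Task

Set the coffee mill exactly one notch coarser: pull the spring-loaded index ring on its top up until its pin is clear of the notch, turn it to the next notch anticlockwise (seen from above), and let it drop fully home there, never forcing the pin against the teeth. Then put the crank back on the mill's square spindle, level and fully down, pressing no harder than it needs, and let go. Leave the other things on the worktop where they stand.

Things in the scene. Friction and masses are not known exactly. Their poses are not given: they have to be found in the camera images.
- mill: Bench coffee mill stuck to the worktop by its round rubber suction foot; it does not move. Origin on its vertical axis at worktop height, z up, -x is its front. Foot 124 mm across, 16 mm high; body 86 mm across (wood below, aluminium above); flange 112 mm across, its top 106 mm above the worktop. Crown, ring, dial and spindle share its axis.
- crown: Fixed crown of upright steel teeth on the mill's flange, 76 mm inside, 96 mm outside; origin on the axis at the flange's top, axes as the mill's. Tooth tops 8 mm up (114 mm above the worktop). 6 notches round the front; the pin starts in the one at the mill's front (-x). Steps grow towards coarse: the next one anticlockwise is some 25 to 45 degrees on. Pin play in a notch: 0.75 mm a side.
- index_ring: Round knurled dark steel ring, 50 mm across, 36 mm high, gripped across its diameter from above; origin at the centre of its underside, z up, 10 mm above the crown's origin (116 mm above the worktop) when home. Lifts 11 mm to a stop; its spring pulls down with 5 N when home, 10 N at 8 mm. 6.5 mm of lift clears the teeth; it then turns with 0.25 N m and stays as left. Coarser is anticlockwise.
- index_pin (a point): Tip (lower end) of the index pin: 6 mm thick, slightly tapered end, 43 mm from the axis on the ring's own -x side, 8.5 mm below the ring's underside; it stands 6.5 mm deep in the notch when home. A flat arm 11 mm wide, 1 to 7 mm above the ring's underside, reaching 48 mm from the axis, carries it: keep the fingers above the teeth and clear of this arm.
- spindle: Square steel drive spindle standing up through the ring: 10 mm square, 24 mm high, top 7 mm tapered. Origin on the axis on the round shoulder (24 mm across) at its foot, 154 mm above the worktop, where the crank's hub comes to rest; x and y along the square's sides, z up. About 0.06 N m turns it; its angle at the start is arbitrary.
- crank: The mill's loose crank, 0.15 to 0.3 kg, lying flat, socket down. Square aluminium hub 26 x 26 mm, 41 mm high, with a blind square socket 11.5 mm wide and 27 mm deep from below; flat arm along +x. Origin at the centre of the hub's underside, x and y along the hub's and socket's sides, z up. It may sit on the spindle in any of four quarter-turns. Its weight lies 10 mm from the hub's axis.
- crank_grip (a point): Good place to grip the crank's hub: on the hub's axis, 26 mm above its underside; close on the two y faces of the hub, 26 mm apart.
- crank_knob (a point): Top of the crank's wooden knob (23 mm thick): 92 mm from the hub's axis along the crank's +x, 46 mm above the hub's underside. The flat arm to it is 14 mm wide, 2 to 8 mm above the hub's underside.
- brush_cup: Bystander: handleless stoneware tumbler, 105 mm across, 113 mm high; origin under its centre.
- mug: Bystander: white mug, 80 mm across, 91 mm high; origin under its centre.
- teaspoon: Bystander: steel teaspoon, 139 mm long; origin under its centre.
- sugar_shaker: Bystander: glass shaker with a metal top, 44 mm across, 90 mm high; origin under its centre.
- lemon: Bystander: lemon, 71 x 53 x 51 mm; origin under its centre.

How it is judged:
By the outcome, as a careful person would: the job done as asked, in the order asked, and still so for the second after the job is handed in, with the robot touching nothing.
It also fails if it takes over 70 s, if anything falls off the work surface, if the arm or the gripper's body presses on something with over 40 N, if the wrist force passes 120 N, or if a joint passes its speed limit or range.

## Robot

A 6-joint arm with a two-finger parallel gripper is mounted at the origin on a cart in front of the work surface, level with it; the furniture and walls round the work are solid. World frame = base frame: x ahead of the robot, y to its left, z up, the work surface at z = 0. Lengths are in mm, angles in rad, forces in N, time in s.
With the tool pointing down it reaches from about 300 to 875 mm from the base axis. Payload 6.4 kg.
Tool frame: the origin (TCP) lies between the finger pads; the fingertips stand 8 mm ahead of it and the grasp point (between the pads) lies 11 mm behind it; x points along the fingers, z is the direction in which the jaws open and shut, and the axes are right-handed (so a half turn about x gives the same grasp; the last joint's range is limited). The gripper opens to 88 mm and grips with 3 to 60 N. Pads are 18 mm wide; open, the fingers measure 123 mm over their backs; the gripper's body (75 mm by 187 mm) begins 45 mm behind the grasp point.
Start: joints at [-1.548, 0.181, 1.607, -0, 1.354, -0.206], TCP at [130.43, -560.026, 246.714] pointing down, gripper open.
Joint ranges: [-2.99, 2.99], [-0.89, 2.07], [0.3, 2.58], [-1.14, 4.28], [0, 2.63], [-3.12, 3.12]. Speed limits (rad/s): [2.57, 2.57, 3.01, 3.14, 3.14, 3.14].

## Interface

Orientations are given as a rotation vector (axis times angle).
In Python, from rig import manip, imaging, spotter gives the robot as it stands. The module is installed in compiled form; this text tells all that it offers.
- The arm moves only by the shell command python3 -m crank 'ROWS' [FORCE]. ROWS is JSON, a list of rows, each an object with "translation": the shift along the tool's x, y, z in cm, a list of three; "turn": the turn, a rotation vector about the tool's x, y, z in rad, a list of three; "grip": the opening, from -1 (shut) to 1 (fully open). A call has 1 to 20 rows; each row is the pose to reach, as a shift and turn from the pose commanded when the call began, along the tool's axes at that moment; what a row does not reach only later rows make up. A row lasts 1/8 s, in which the tool goes at most 62.5 mm and 10.7 degrees, less where a joint would pass 70% of its speed; a pose out of reach is approached as far as the arm can. A call with a gripper value outside its range is refused whole. The fingers move at their own pace and stop on an object; FORCE is the grip in N (left out, the last holds). Time passes only in rows, so rows that repeat a pose let the fingers close. It gives the time, the measured TCP pose, the force and the opening at its end, in the units of the state.
- manip.state(): the state, without advancing time (a new reading comes with each control period).
- imaging.read_camera(name): name is "scene" or "top"; returns a dict with "img" (480x640x3 uint8, blue, green, red), "mtx" (3x3 intrinsics, pixels), "k1" (the pictures are not rectified: a ray, as slopes to the right and down, at radius r is drawn at 1 + k1 r^2 times it, then the intrinsics apply), "world_to_cam" (4x4, takes a point from world to camera coordinates). Camera axes: x right, y down, z forward; pixel columns grow to the right and rows downward; lengths in mm; the calibration is good to about 2 mm. A picture is of the moment at which its call begins. There is no depth.
- manip.hand_in(): hands the job in, once; it reports no verdict.
Trained networks look in the newest picture that a camera, given by its name, has taken for a name from the list of things; names that differ only in an ending like _2 or _b are one class to them, and where a whole thing is asked for, a point or a joint stands for the part that bears it (a point fixed in the world has none). Each returns a list of dicts, best first, with "score" (0 to 1); they miss things now and then, are a little off and sometimes report something else, mostly with a low value. They report only what shows in the picture. A call takes as long as a camera call.
- spotter.recognise(camera, label): "at" ([x, y, z] in mm, in world coordinates, good to about 4 mm: the middle of the surface that is visible of it).
- spotter.silhouettes(camera, label): "region" (480x640 bool, what is visible of it).
The state is a dict: "clock": time; "joint_pos": joint angles; "dq": joint speeds; "joint_efforts": joint torques, N m; "position": TCP position; "ee_rot": TCP orientation; "wrist_force": force on the tool from outside, world axes, zero at the start; "moment": the same for the moment, N m; "grip_width": finger opening in mm.
Only numpy, scipy, OpenCV 4.12 (cv2) and the standard library are available. Lean on these libraries where they do the work, as an engineer would, in place of code of your own. Each camera call takes 0.05 s, during which the arm holds its last target.

## Working session

There is one attempt and no reset: what is moved stays moved. The work goes in short steps, Python scripts to look and compute and a shell command to move; the robot and the scene stay as the last step left them, time stands still between calls to the robot, and variables do not carry over. Pictures are saved under pics/ and viewed, and the job is handed in when it is done.

```bash
mkdir -p pics; ls
python3 - <<'E'
from rig import manip, imaging, spotter
import cv2
print(manip.state())
for c in("scene","top"):
    d=imaging.read_camera(c); cv2.imwrite(f"pics/{c}0.png",d["img"]); print(c,d["mtx"].tolist(),d["k1"],d["world_to_cam"].round(4).tolist())
    for n in ["mill","crown","index_ring","index_pin","spindle","crank","crank_grip","crank_knob","brush_cup","mug","teaspoon","sugar_shaker","lemon"]:
        r=spotter.recognise(c,n); print(n,[(([round(float(v)) for v in q["at"]]),round(float(q["score"]),2)) for q in r[:2]])
E
```

```text
pics
{'clock': 0.0, 'joint_pos': array([-1.54831354e+00,  1.81528844e-01,  1.60798025e+00,  1.06660006e-05,
        1.35378197e+00, -2.06297875e-01]), 'dq': array([ 0.00115146, -0.00154554, -0.00153121, -0.00063007,  0.00013837,
        0.00037444]), 'joint_efforts': array([ 8.92147250e-05, -4.33860648e+01, -3.41854191e+01,  7.01881223e-02,
        3.85768327e-02, -1.31932752e-04]), 'position': array([ 130.41409272, -559.49607509,  245.83039262]), 'ee_rot': array([ 1.04029022,  1.30987662, -1.03809616]), 'wrist_force': array([ 0.1455108 ,  0.10774901, -0.63422052]), 'moment': array([ 0.0228587 , -0.01586432, -0.01917038]), 'grip_width': 87.9232405639635}
scene [[491.9669030319253, 0.0, 315.65470011276915], [0.0, 491.9669030319253, 236.34874613419635], [0.0, 0.0, 1.0]] -0.0720458899614838 [[-0.5001, -0.8658, 0.0146, 268.0872], [-0.6138, 0.3425, -0.7113, 398.8712], [0.6109, -0.3647, -0.7027, 841.884], [0.0, 0.0, 0.0, 1.0]]
mill [([469, 170, 104], 0.72), ([477, 162, 147], 0.56)]
crown [([482, 177, 112], 0.71)]
index_ring [([478, 165, 147], 0.7)]
index_pin [([480, 161, 144], 0.84)]
spind
[... 291 characters left out ...]
59300081943616, 240.47621432011192], [0.0, 0.0, 1.0]] -0.07210563395164178 [[-0.0156, -0.9998, 0.015, 39.552], [-0.9979, 0.0146, -0.063, 517.3068], [0.0628, -0.0159, -0.9979, 1153.7472], [0.0, 0.0, 0.0, 1.0]]
mill [([493, 156, 109], 0.78), ([472, -141, 36], 0.44)]
crown [([502, 165, 115], 0.71)]
index_ring []
index_pin [([488, 158, 152], 0.67)]
spindle []
crank [([469, -142, 32], 0.71)]
crank_grip [([472, -141, 34], 0.9)]
crank_knob [([472, -139, 39], 0.57)]
brush_cup [([656, 293, 33], 0.72), ([493, 155, 111], 0.32)]
mug [([337, 278, 28], 0.6), ([475, -139, 34], 0.18)]
teaspoon [([608, -60, 9], 0.58), ([463, 303, 43], 0.23)]
sugar_shaker [([623, 86, 76], 0.64)]
lemon [([464, 305, 42], 0.61)]
```

View pics/scene0.png

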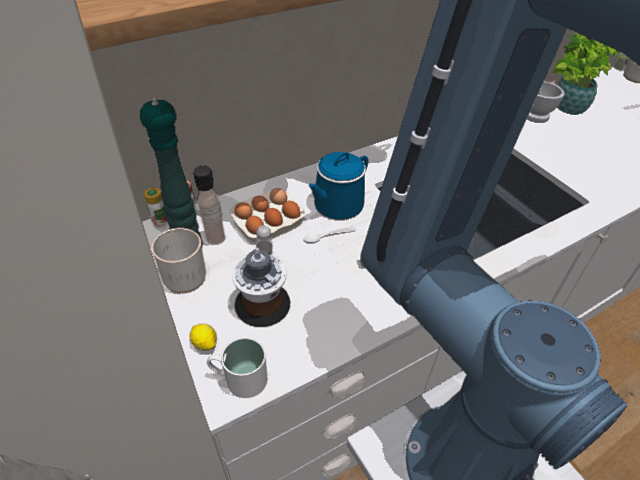

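View pics/top0.png

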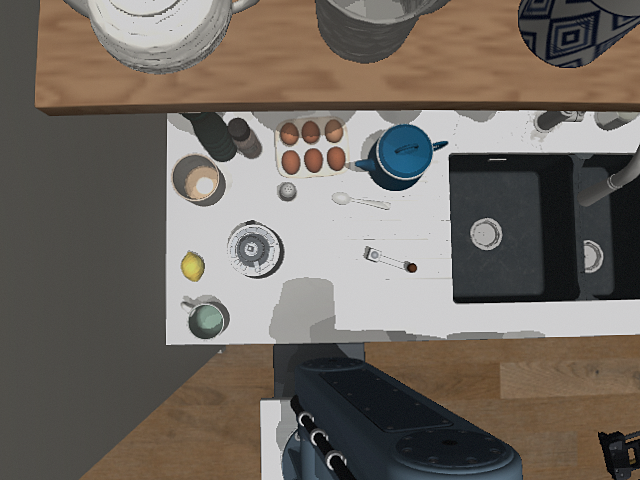

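Run:
```python
import cv2
a=cv2.imread("pics/top0.png");b=cv2.imread("pics/scene0.png")
cv2.imwrite("pics/t_mill.png",cv2.resize(a[205:345,160:320],None,fx=5,fy=4.2,interpolation=cv2.INTER_CUBIC)[:600] if 0 else cv2.resize(a[215:325,165:310],None,fx=5,fy=5,interpolation=cv2.INTER_CUBIC))
cv2.imwrite("pics/t_crank.png",cv2.resize(a[220:330,320:465],None,fx=5,fy=5,interpolation=cv2.INTER_CUBIC))
```

```text
(no output)
```

View crops.

The top view shows the mill at about (255,249), the crank with its hub at (373,254) and knob at (412,268), and a shelf along the back. In the scene view the arm hides the crank and the mill is at (261,285).

View pics/t_mill.png

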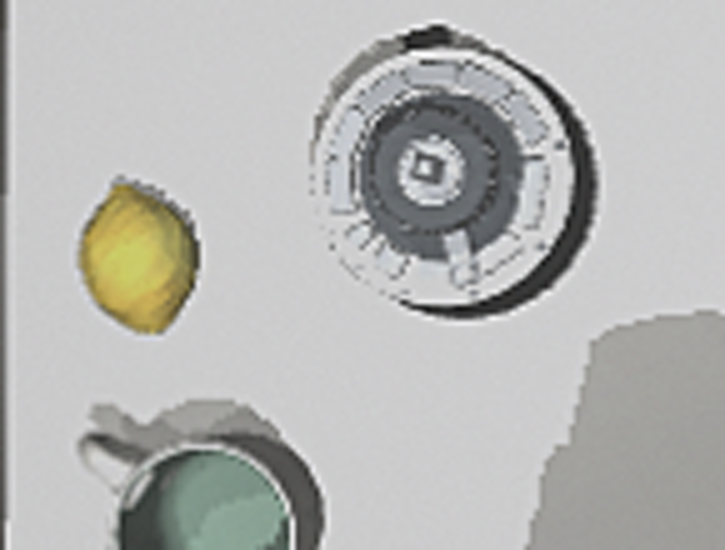

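View pics/t_crank.png

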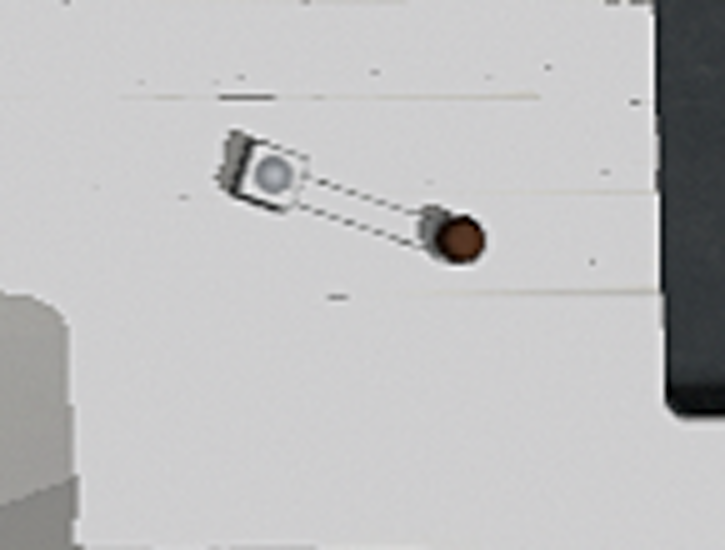

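Run:
```python
import cv2
b=cv2.imread("pics/scene0.png")
cv2.imwrite("pics/s_mill.png",cv2.resize(b[220:325,225:300],None,fx=5.7,fy=5.7,interpolation=cv2.INTER_CUBIC))
```

```text
(no output)
```

View pics/s_mill.png

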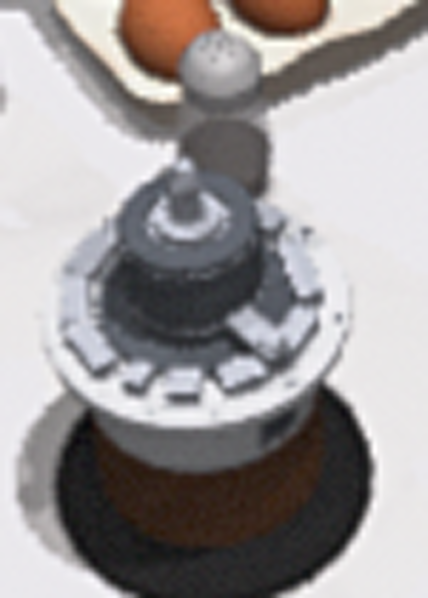

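```bash
cat > h.py <<'E'
import numpy as np, cv2
from rig import manip, imaging, spotter
class Cam:
    def __init__(s,name,img=None):
        d=imaging.read_camera(name); s.img=d["img"]; s.K=d["mtx"]; s.k1=d["k1"]; s.T=d["world_to_cam"]
        s.D=np.array([s.k1,0,0,0,0.])
    def proj(s,P):
        P=np.asarray(P,float).reshape(-1,3)
        return cv2.projectPoints(P,cv2.Rodrigues(s.T[:3,:3])[0],s.T[:3,3],s.K,s.D)[0].reshape(-1,2)
    def back(s,uv,z):
        q=cv2.undistortPoints(np.asarray(uv,float).reshape(-1,1,2),s.K,s.D).reshape(-1,2)
        r=np.c_[q,np.ones(len(q))]@s.T[:3,:3]; c=-s.T[:3,:3].T@s.T[:3,3]
        return c+r*((z-c[2])/r[:,2])[:,None]
    def ortho(s,cx,cy,z,half,n):  # x up, y left
        v,u=np.mgrid[0:n,0:n]; sc=2*half/n
        P=np.c_[(cx+half-(v.ravel()+.5)*sc),(cy+half-(u.ravel()+.5)*sc),np.full(n*n,z)]
        m=s.proj(P).astype(np.float32).reshape(n,n,2)
        return cv2.remap(s.img,m,None,cv2.INTER_CUBIC)
def save(n,im): cv2.imwrite("pics/"+n,im)
E
python3 - <<'E'
from h import *
t=Cam("top");s=Cam("scene")
print(t.back([[165+427/5,215+168/5]],178),t.back([[165+455/5,215+183/5]],106))
o=[]
for c in(t,s):
  for z in(106,114,152):
    im=c.ortho(490,157,z,65,390); 
    for k in range(0,390,60): cv2.line(im,(k,0),(k,3),(0,0,255),1)
    cv2.circle(im,(195,195),{106:168,114:144,152:75}[z],(0,0,255),1)
    o.append(im)
save("orth0.png",cv2.resize(np.vstack([np.hstack(o[:3]),np.hstack(o[3:])]),(800,533)))
E
```

```text
[[493.23825724 157.73120385 178.        ]] [[490.14718522 153.51589328 106.        ]]
```

View pics/orth0.png

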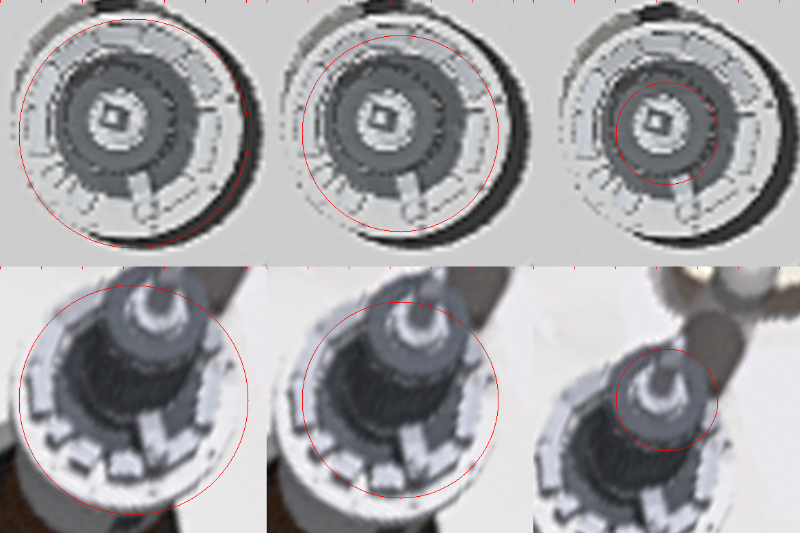

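Run:
```python
from h import *
t=Cam("top");s=Cam("scene")
def view(c,cx,cy,name,box,f):
    x0,y0,x1,y1=box
    im=cv2.resize(c.img[y0:y1,x0:x1],None,fx=f,fy=f,interpolation=cv2.INTER_CUBIC)
    a=np.linspace(0,2*np.pi,181)
    def draw(P,col):
        p=((c.proj(P)-[x0,y0]+.5)*f).round().astype(np.int32)
        cv2.polylines(im,[p.reshape(-1,1,2)],False,col,1)
    for r,z,col in((56,106,(0,0,255)),(48,114,(0,200,0)),(25,152,(255,0,0)),(12,154,(0,0,255)),(62,0,(0,200,200))):
        draw(np.c_[cx+r*np.cos(a),cy+r*np.sin(a),0*a+z],col)
    return im
a=view(t,495.5,160,"",(215,210,295,285),5)
b=view(s,495.5,160,"",(225,245,300,325),4.7)
h=max(a.shape[0],b.shape[0]);
save("circ.png",np.hstack([cv2.copyMakeBorder(i,0,h-i.shape[0],0,0,0) for i in(a,b)]))
```

```text
(no output)
```

View pics/circ.png

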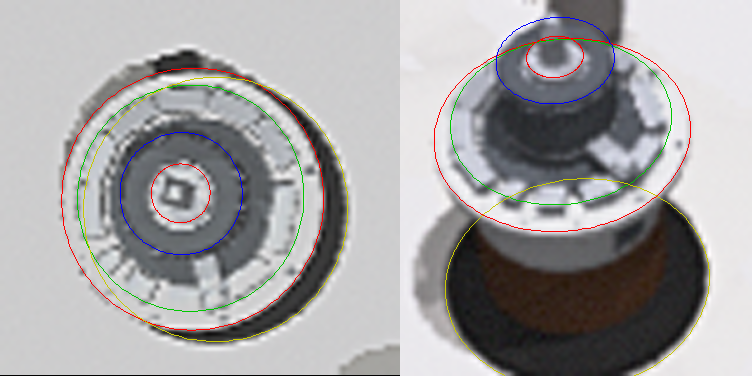

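Run:
```python
from h import *
from scipy.optimize import minimize
from scipy.ndimage import map_coordinates as mc, gaussian_filter
t=Cam("top");s=Cam("scene")
a=np.linspace(0,2*np.pi,180,endpoint=False)
def cost(p,c,g,rz):
    tot=0
    for r,z,sg in rz:
        v=[]
        for rr in(r-1.2,r+1.2):
            q=c.proj(np.c_[p[0]+rr*np.cos(a),p[1]+rr*np.sin(a),0*a+z]); v.append(mc(g,[q[:,1],q[:,0]],order=1))
        tot-=np.mean(np.abs(v[0]-v[1]) if sg==0 else sg*(v[0]-v[1]))
    return tot
for c,n in((t,"t"),(s,"s")):
    g=gaussian_filter(cv2.cvtColor(c.img,cv2.COLOR_BGR2GRAY).astype(float),.6)
    for rz in ([(12,154,1)],[(56,106,0)],[(62,0,0)],[(12,154,1),(56,106,0),(38,114,-1)]):
        best=min(((cost((495.5+i,160+j),c,g,rz),495.5+i,160+j) for i in np.arange(-5,5.1,.5) for j in np.arange(-5,5.1,.5)))
        print(n,rz,np.round(best,2))
```

```text
t [(12, 154, 1)] [-37.28 492.5  160.5 ]
t [(56, 106, 0)] [-51.33 493.5  160.  ]
t [(62, 0, 0)] [-44.64 494.5  160.5 ]
t [(12, 154, 1), (56, 106, 0), (38, 114, -1)] [-111.48  493.5   161.  ]
s [(12, 154, 1)] [-29.71 494.   160.5 ]
s [(56, 106, 0)] [-26.45 492.5  159.5 ]
s [(62, 0, 0)] [-59.77 497.   159.5 ]
s [(12, 154, 1), (56, 106, 0), (38, 114, -1)] [-75.24 494.5  161.5 ]
```

Run:
```python
from h import *
t=Cam("top");s=Cam("scene")
rows=[]
for c,(cx,cy) in((t,(494,160.3)),(s,(494.3,160.8))):
  for z in (114,122):
    # angle = ccw from -x in deg, -150..150 horizontally; r 30..58 vertical
    an=np.deg2rad(np.linspace(-100,100,800))+np.pi; r=np.linspace(20,58,140)
    A,R=np.meshgrid(an,r)
    m=c.proj(np.c_[(cx+R*np.cos(A)).ravel(),(cy+R*np.sin(A)).ravel(),np.full(A.size,z)]).astype(np.float32).reshape(140,800,2)
    im=cv2.remap(c.img,m,None,cv2.INTER_CUBIC)
    for d in range(-100,101,10): cv2.line(im,((d+100)*4,0),((d+100)*4,8 if d%50 else 16),(0,0,255),1)
    rows.append(im)
save("polar.png",np.vstack(rows))
o=[]
for z in(178,171):
    im=t.ortho(494.3,160.3,z,15,300)
    o.append(im)
save("sp.png",np.hstack(o))
```

```text
(no output)
```

View pics/polar.png

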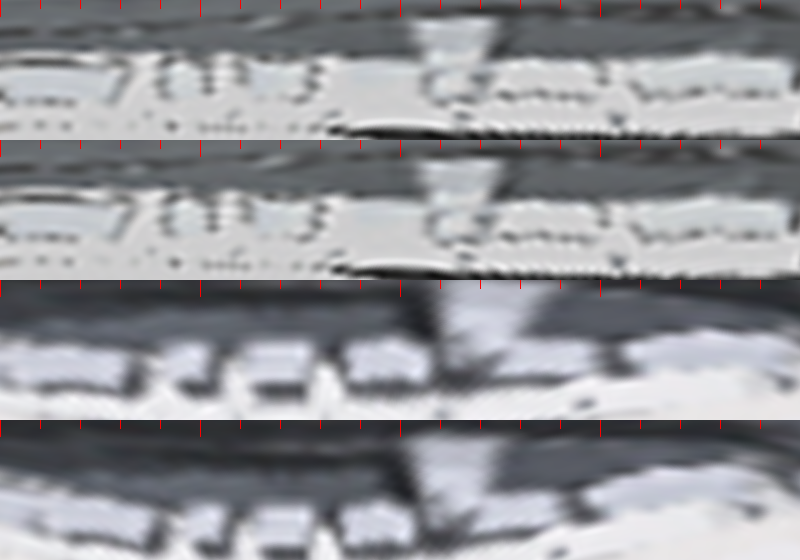

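View pics/sp.png

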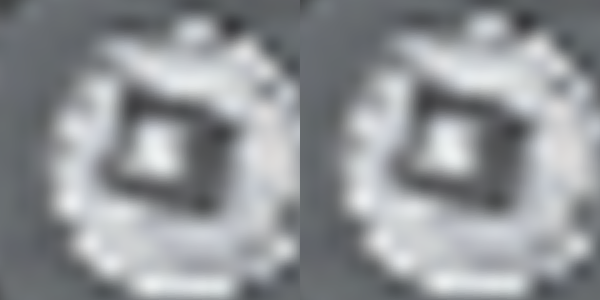

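Run:
```python
from h import *
from scipy.spatial.transform import Rotation as R
st=manip.state(); print(R.from_rotvec(st["ee_rot"]).as_matrix().round(3), st["position"], st["clock"])
t=Cam("top")
# crank
def view(c,box,f):
    x0,y0,x1,y1=box
    return cv2.resize(c.img[y0:y1,x0:x1],None,fx=f,fy=f,interpolation=cv2.INTER_CUBIC)
save("ck.png",view(t,(360,240,425,280),12))
# 371.?
for n in("crank","crank_grip","crank_knob"):
    for r in spotter.silhouettes("top",n)[:1]:
        m=r["region"]; v,u=np.nonzero(m); print(n,r["score"],m.sum(),u.min(),u.max(),v.min(),v.max(),u.mean(),v.mean())
```

```text
[[ 0.     0.974  0.227]
 [ 0.     0.227 -0.974]
 [-1.     0.    -0.   ]] [ 130.43218076 -560.01818123  246.69589093] 1.8
crank 0.71 405 367 416 248 272 389.7037037037037 260.7358024691358
crank_grip 0.66 380 367 415 249 271 388.8 260.5105263157895
crank_knob 0.85 367 368 416 248 272 390.5013623978202 260.73569482288826
```

View pics/ck.png

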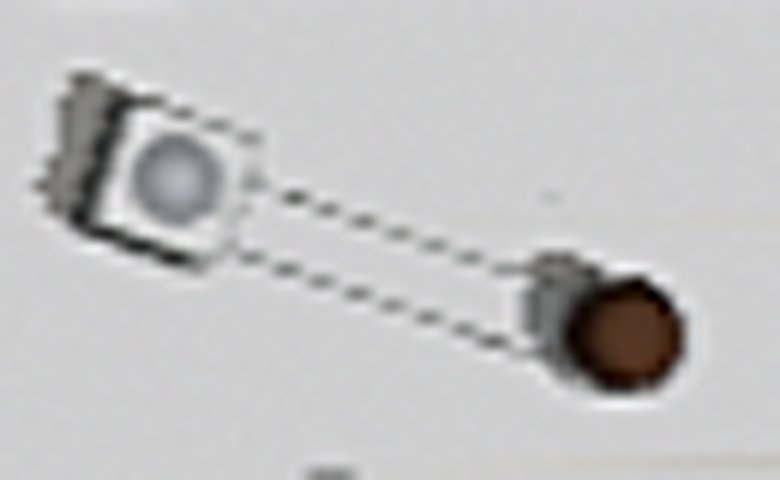

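```bash
cat >> h.py <<'E'
from scipy.spatial.transform import Rotation as R
def st():
    s=manip.state(); s["R"]=R.from_rotvec(s["ee_rot"]).as_matrix(); return s
def tool(target, s=None):
    s=s or st(); return (s["R"].T@(np.asarray(target)-s["position"])/10).round(2)
E
python3 - <<'E'
from h import *
t=Cam("top")
print(tool((494.2,160.4,246.7)))
k=t.back([[360+628/12-.5,240+335/12-.5]],46)[0]; h=t.back([[360+177/12-.5,240+180/12-.5]],41)[0]
d=k-h; print(k,h,np.hypot(*d[:2]),np.degrees(np.arctan2(d[1],d[0])))
# spindle corners: ortho z=171 half15 n300 -> crop (right panel) corners
c=np.array([[415-300,90],[527-300,125],[505-300,210],[400-300,178]])
w=np.c_[494.3+15-c[:,1]*.1,160.3+15-c[:,0]*.1]; print(w,w.mean(0))
for i in range(4):
    e=w[(i+1)%4]-w[i]; print(np.hypot(*e),np.degrees(np.arctan2(e[1],e[0]))%90)
E
```

```text
[  0.    51.77 -61.92]
[ 451.53585373 -192.47798504   46.        ] [ 482.29907047 -108.32198419   41.        ] 89.6024998692434 -110.07987955168672
[[500.3 163.8]
 [496.8 152.6]
 [488.3 154.8]
 [491.5 165.3]] [494.225 159.125]
11.734138229968137 72.64597536373867
8.780091115700335 75.48894049983102
10.976793703081055 73.05077576617862
8.926925562588735 80.32664456759652
```

```bash
python3 -m crank '[{"translation":[0,25,-30],"turn":[0,0,0],"grip":1},{"translation":[0,25,-30],"turn":[0,0,0],"grip":1},{"translation":[0,25,-30],"turn":[0,0,0],"grip":1},{"translation":[0,25,-30],"turn":[0,0,0],"grip":1},{"translation":[0,25,-30],"turn":[0,0,0],"grip":1},{"translation":[0,25,-30],"turn":[0,0,0],"grip":1},{"translation":[0,51.77,-61.92],"turn":[0,0,0],"grip":1},{"translation":[0,51.77,-61.92],"turn":[0,0,0],"grip":1},{"translation":[0,51.77,-61.92],"turn":[0,0,0],"grip":1},{"translation":[0,51.77,-61.92],"turn":[0,0,0],"grip":1},{"translation":[0,51.77,-61.92],"turn":[0,0,0],"grip":1},{"translation":[0,51.77,-61.92],"turn":[0,0,0],"grip":1},{"translation":[0,51.77,-61.92],"turn":[0,0,0],"grip":1},{"translation":[0,51.77,-61.92],"turn":[0,0,0],"grip":1},{"translation":[0,51.77,-61.92],"turn":[0,0,0],"grip":1},{"translation":[0,51.77,-61.92],"turn":[0,0,0],"grip":1}]' 20
python3 - <<'E'
from h import *
s=st(); print(s["position"],s["joint_pos"],s["R"].round(3).tolist(),s["clock"],s["wrist_force"])
for n in("top","scene"):
    c=Cam(n); save(n+"1.png",c.img)
    p=s["position"]; 
    ends=[p+s["R"]@np.array([8,0,z]) for z in(-44,44)]
    print(n,c.proj(ends).round(1).tolist())
E
```

```text
clock: 4.05
position: [493.9, 159.3, 246.8]
ee_rot: [1.04, 1.308, -1.04]
wrist_force: [0.6, -1.0, 0.1]
grip_width: 87.8
[493.89983641 159.30467525 246.82108504] [ 8.31658525e-02  5.48005584e-02  1.74621220e+00 -2.51110271e-04
  1.34055103e+00  1.42676667e+00] [[0.0, 0.974, 0.225], [-0.0, 0.225, -0.974], [-1.0, -0.0, 0.0]] 4.05 [ 0.63309714 -1.03768338  0.11211811]
top [[223.2, 252.4], [268.9, 241.1]]
scene [[235.9, 237.0], [273.2, 215.2]]
```

View pics/scene1.png

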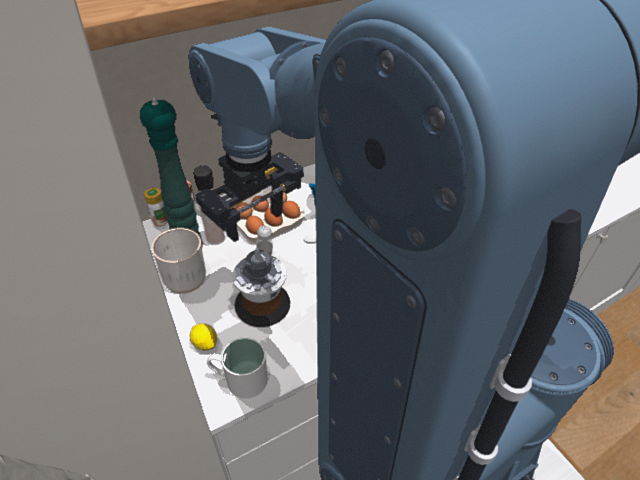

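View pics/top1.png

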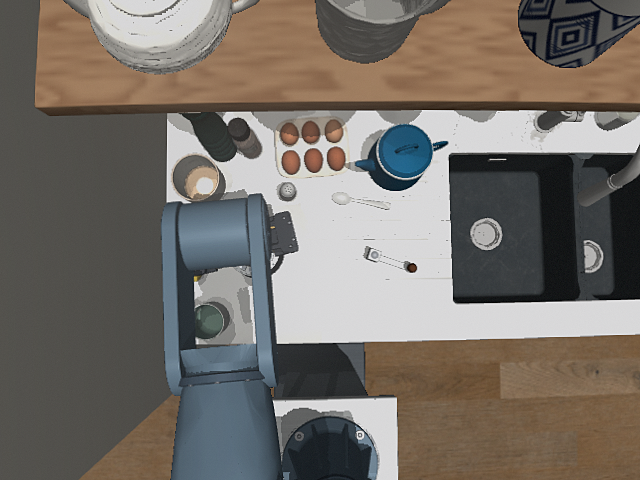

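The scene view shows the gripper above the mill, with its fingertips near (233,237) and (277,213). The arm hides the mill in the top view.

Run:
```python
from h import *
c=Cam("scene"); s=st(); x0,y0,f=190,150,5.3
im=cv2.resize(c.img[y0:y0+110,x0:x0+125],None,fx=f,fy=f,interpolation=cv2.INTER_CUBIC)
for x in(0,8):
  for z in(-61,-44,44,61):
   for y in(-9,9):
    p=s["position"]+s["R"]@np.array([x,y,z]); q=(c.proj(p)[0]-[x0,y0]+.5)*f; cv2.circle(im,tuple(int(v) for v in q),2,(0,0,255) if x==8 else (0,255,0),-1)
save("g1.png",im)
```

```text
(no output)
```

View pics/g1.png

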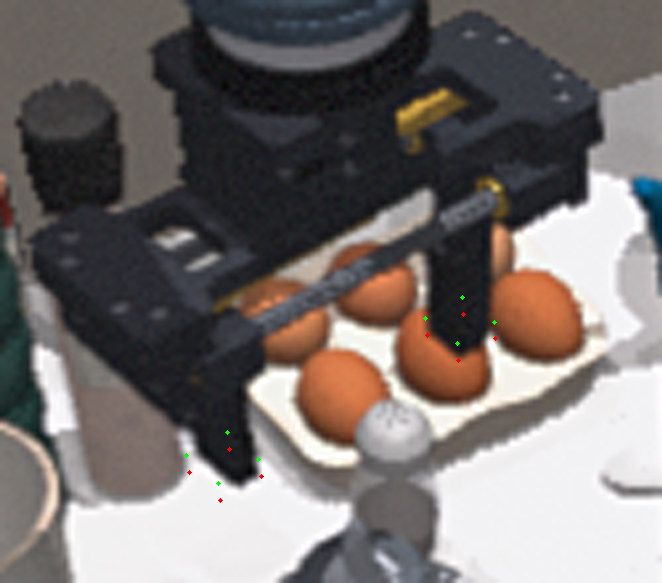

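```bash
python3 -m crank '[{"translation":[4,0,0],"turn":[0,0,0],"grip":1},{"translation":[8,0,0],"turn":[0,0,0],"grip":1},{"translation":[10,0,0],"turn":[0,0,0],"grip":1},{"translation":[11,0,0],"turn":[0,0,0],"grip":1},{"translation":[11,0,0],"turn":[0,0,0],"grip":1},{"translation":[11,0,0],"turn":[0,0,0],"grip":1}]'
python3 - <<'E'
from h import *
c=Cam("scene"); s=st(); print(s["position"],s["wrist_force"]);x0,y0,f=190,200,5.3
im=cv2.resize(c.img[y0:y0+110,x0:x0+125],None,fx=f,fy=f,interpolation=cv2.INTER_CUBIC)
save("g2.png",im)
print(st()["position"])
E
```

```text
clock: 4.95
position: [495.0, 160.4, 137.9]
ee_rot: [1.04, 1.307, -1.038]
wrist_force: [0.3, -0.4, -0.1]
grip_width: 88.0
[495.06885129 160.4377776  137.95942644] [1.00394288 0.29927843 0.2348032 ]
[495.06885129 160.4377776  137.95942644]
```

View pics/g2.png

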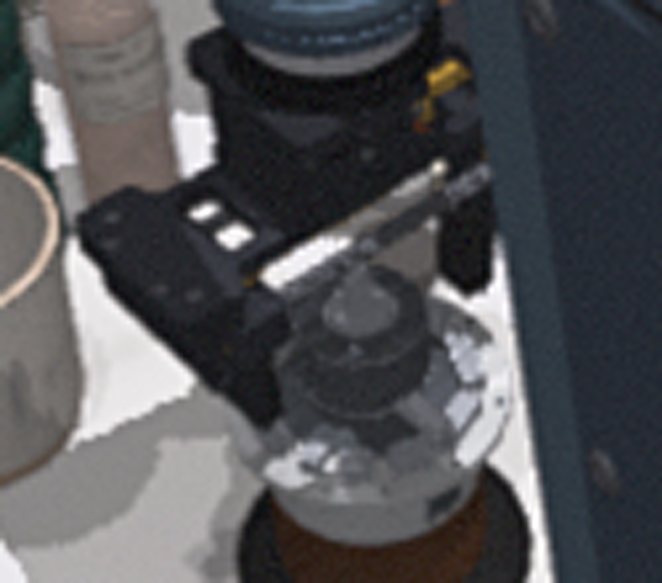

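```bash
python3 -m crank '[{"translation":[0,0,0],"turn":[0,0,0],"grip":0.3},{"translation":[0,0,0],"turn":[0,0,0],"grip":0.1},{"translation":[0,0,0],"turn":[0,0,0],"grip":0.0},{"translation":[0,0,0],"turn":[0,0,0],"grip":0.0},{"translation":[0,0,0],"turn":[0,0,0],"grip":0.0},{"translation":[0,0,0],"turn":[0,0,0],"grip":0.0}]' 8
python3 - <<'E'
from h import *
s=st(); print(s["position"],s["wrist_force"],s["moment"],s["grip_width"],(s["R"].T@s["wrist_force"]).round(2))
E
```

```text
clock: 5.75
position: [494.1, 160.7, 136.8]
ee_rot: [1.039, 1.309, -1.039]
wrist_force: [-0.4, 2.4, 0.8]
grip_width: 49.8
[494.13802721 160.69079266 136.77814755] [-0.39209227  2.37888717  0.84586841] [0.32760467 0.07745269 0.05738322] 49.7607330346242 [-0.84  0.16 -2.41]
```

```bash
python3 -m crank '[{"translation":[0,0,-0.05],"turn":[0,0,0],"grip":0.0},{"translation":[0,0,-0.05],"turn":[0,0,0],"grip":0.0},{"translation":[0,0,-0.05],"turn":[0,0,0],"grip":0.0}]' 8
python3 - <<'E'
from h import *
s=st(); print(s["position"],(s["R"].T@s["wrist_force"]).round(2),(s["R"].T@s["moment"]).round(2))
E
python3 -m crank '[{"translation":[0,0,-0.05],"turn":[0,0,0],"grip":0.0},{"translation":[0,0,-0.05],"turn":[0,0,0],"grip":0.0},{"translation":[0,0,-0.05],"turn":[0,0,0],"grip":0.0}]' 8
python3 - <<'E'
from h import *
s=st(); print(s["position"],(s["R"].T@s["wrist_force"]).round(2),(s["R"].T@s["moment"]).round(2))
E
```

```text
clock: 6.12
position: [494.2, 160.8, 136.8]
ee_rot: [1.039, 1.309, -1.039]
wrist_force: [-0.8, 0.3, 2.2]
grip_width: 50.0
[494.15242517 160.77369533 136.7661762 ] [-2.2  -0.71 -0.52] [ 0.01 -0.13 -0.08]
clock: 6.5
position: [494.1, 160.9, 136.8]
ee_rot: [1.038, 1.308, -1.039]
wrist_force: [0.3, -5.1, 2.0]
grip_width: 50.1
[494.13965184 160.91334261 136.78639831] [-2.04 -0.83  5.  ] [ 0.01 -0.87 -0.15]
```

```bash
python3 -m crank '[{"translation":[0,0,0.04],"turn":[0,0,0],"grip":0.0},{"translation":[0,0,0.04],"turn":[0,0,0],"grip":-0.1},{"translation":[0,0,0.04],"turn":[0,0,0],"grip":-0.1},{"translation":[0,0,0.04],"turn":[0,0,0],"grip":-0.1}]' 45
python3 - <<'E'
from h import *
s=st(); print(s["position"],(s["R"].T@s["wrist_force"]).round(2),(s["R"].T@s["moment"]).round(2))
E
python3 -m crank '[{"translation":[-0.2,0,0],"turn":[0,0,0],"grip":-0.1},{"translation":[-0.4,0,0],"turn":[0,0,0],"grip":-0.1},{"translation":[-0.6,0,0],"turn":[0,0,0],"grip":-0.1},{"translation":[-0.8,0,0],"turn":[0,0,0],"grip":-0.1},{"translation":[-0.87,0,0],"turn":[0,0,0],"grip":-0.1},{"translation":[-0.87,0,0],"turn":[0,0,0],"grip":-0.1}]'
python3 - <<'E'
from h import *
c=Cam("scene"); s=st(); print(s["position"],(s["R"].T@s["wrist_force"]).round(2),(s["R"].T@s["moment"]).round(2));x0,y0,f=215,240,6.5
save("g3.png",cv2.resize(c.img[y0:y0+90,x0:x0+90],None,fx=f,fy=f,interpolation=cv2.INTER_CUBIC))
E
```

```text
clock: 7.0
position: [494.1, 160.8, 136.8]
ee_rot: [1.039, 1.308, -1.039]
wrist_force: [0.8, -4.9, 2.1]
grip_width: 49.0
[494.13397277 160.84128004 136.75369694] [-2.08 -0.36  4.96] [-0.08 -0.92 -0.22]
clock: 7.75
position: [494.0, 160.8, 144.0]
ee_rot: [1.039, 1.309, -1.039]
wrist_force: [5.9, -4.2, -9.6]
grip_width: 49.1
[493.97146164 160.80689749 143.99250994] [9.78 3.91 5.4 ] [-0.06 -1.01  0.63]
```

View pics/g3.png

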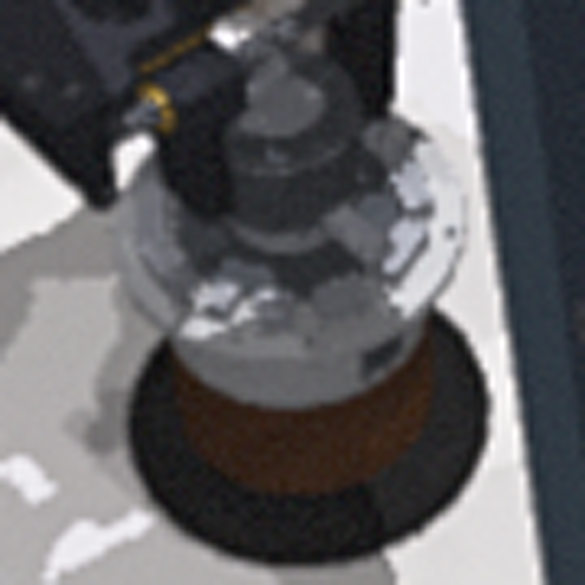

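```bash
python3 -m crank '[{"translation":[-0.1,0,0],"turn":[0,0,0],"grip":-0.1},{"translation":[-0.15,0,0],"turn":[0,0,0],"grip":-0.1},{"translation":[-0.15,0,0],"turn":[0,0,0],"grip":-0.1},{"translation":[-0.15,0,0],"turn":[0,0,0],"grip":-0.1}]'
python3 - <<'E'
from h import *
s=st(); print(s["position"],(s["R"].T@s["wrist_force"]).round(2),(s["R"].T@s["moment"]).round(2))
E
python3 -m crank '[{"translation":[0,0,0],"turn":[-0.07,0,0],"grip":-0.1},{"translation":[0,0,0],"turn":[-0.14,0,0],"grip":-0.1},{"translation":[0,0,0],"turn":[-0.21,0,0],"grip":-0.1},{"translation":[0,0,0],"turn":[-0.28,0,0],"grip":-0.1},{"translation":[0,0,0],"turn":[-0.35,0,0],"grip":-0.1},{"translation":[0,0,0],"turn":[-0.35,0,0],"grip":-0.1},{"translation":[0,0,0],"turn":[-0.35,0,0],"grip":-0.1}]'
python3 - <<'E'
from h import *
c=Cam("scene"); s=st(); z=s["R"][:,2];print(s["position"],(s["R"].T@s["wrist_force"]).round(2),(s["R"].T@s["moment"]).round(2),np.degrees(np.arctan2(z[1],z[0])));x0,y0,f=215,240,6.5
save("g4.png",cv2.resize(c.img[y0:y0+90,x0:x0+90],None,fx=f,fy=f,interpolation=cv2.INTER_CUBIC))
E
```

```text
clock: 8.3
position: [494.0, 160.8, 145.4]
ee_rot: [1.039, 1.309, -1.039]
wrist_force: [5.3, -4.3, -9.6]
grip_width: 49.4
[493.95063994 160.82445264 145.3530842 ] [9.56 4.22 5.37] [-0.09 -0.94  0.72]
clock: 9.18
position: [494.0, 160.9, 145.4]
ee_rot: [0.773, 1.429, -0.773]
wrist_force: [5.7, -3.6, -10.6]
grip_width: 49.2
[493.93577937 160.96079192 145.34735536] [10.36  2.62  5.72] [ 0.06 -1.17  0.44] -56.84946111576013
```

View pics/g4.png

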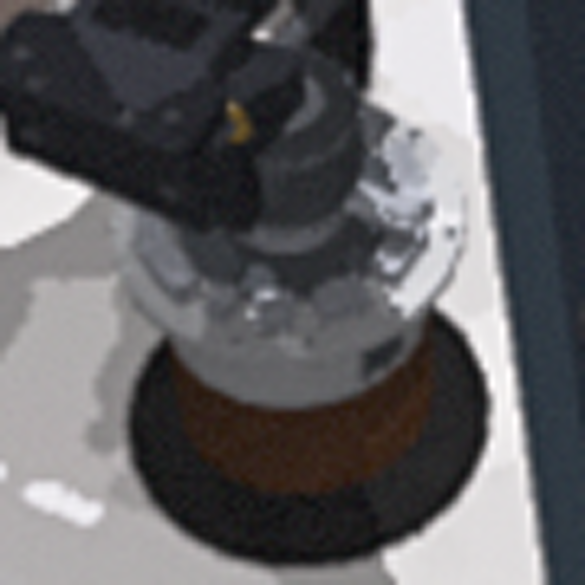

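```bash
cat >> h.py <<'E'
def pinview(name,deg,lift,c=None,cx=494.2,cy=160.7,notch=None):
    c=c or Cam("scene"); x0,y0,f=228,252,9
    im=c.img[y0:y0+65,x0:x0+68].astype(float); im=np.clip(255*(im/255)**.6,0,255).astype(np.uint8)
    im=cv2.resize(im,None,fx=f,fy=f,interpolation=cv2.INTER_CUBIC); raw=im.copy()
    def rot(a,P): a=np.radians(180+a); P=np.array(P,float); return np.c_[cx+P[:,0]*np.cos(a)-P[:,1]*np.sin(a),cy+P[:,0]*np.sin(a)+P[:,1]*np.cos(a),P[:,2]]
    def pl(P,col): cv2.polylines(im,[((c.proj(P)-[x0,y0]+.5)*f).round().astype(np.int32).reshape(-1,1,2)],True,col,1)
    z=116+lift
    pl(rot(deg,[[26,-5.5,z+7],[48,-5.5,z+7],[48,5.5,z+7],[26,5.5,z+7]]),(0,0,255))
    a=np.linspace(0,6.28,20); pl(rot(deg,np.c_[43+3*np.cos(a),3*np.sin(a),0*a+z-8.5]),(0,255,0))
    for n in notch or []: pl(rot(n,[[38,-3.75,114],[48,-3.75,114],[48,3.75,114],[38,3.75,114]]),(255,0,0))
    save(name,im)
E
python3 - <<'E'
from h import *
pinview("p1.png",34.5,8.6,notch=[14.5,53.5])
E
```

```text
(no output)
```

View pics/p1.png

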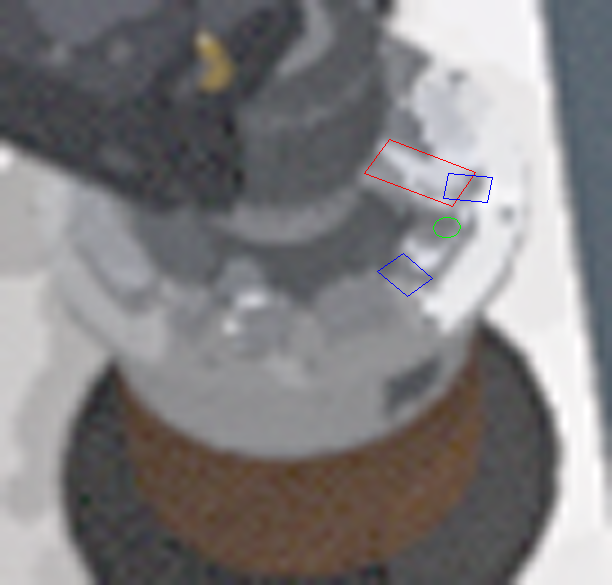

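Run:
```python
from h import *
rows=[]
for n,(cx,cy) in(("top",(493.6,160.7)),("scene",(494.4,160.8))):
  c=Cam(n); c.img=cv2.imread(f"pics/{n}0.png")
  for z in (123,114):
    A,Rr=np.meshgrid(np.deg2rad(np.linspace(0,80,800))+np.pi,np.linspace(34,52,140))
    m=c.proj(np.c_[(cx+Rr*np.cos(A)).ravel(),(cy+Rr*np.sin(A)).ravel(),np.full(A.size,z)]).astype(np.float32).reshape(140,800,2)
    im=cv2.remap(c.img,m,None,cv2.INTER_CUBIC)
    im=np.clip((im.astype(float)-60)*1.4,0,255).astype(np.uint8)
    for d in range(0,81,5): cv2.line(im,(d*10,0),(d*10,8),(0,0,255),1)
    # r=38,48 lines
    rows.append(im)
save("polar2.png",np.vstack(rows))
```

```text
(no output)
```

View pics/polar2.png

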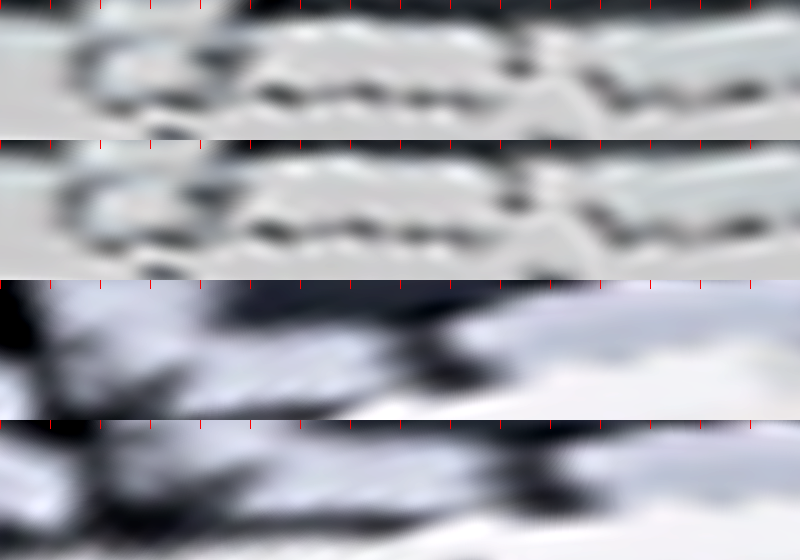

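```bash
python3 -m crank '[{"translation":[0,0,0],"turn":[-0.07,0,0],"grip":-0.1},{"translation":[0,0,0],"turn":[-0.14,0,0],"grip":-0.1},{"translation":[0,0,0],"turn":[-0.21,0,0],"grip":-0.1},{"translation":[0,0,0],"turn":[-0.28,0,0],"grip":-0.1},{"translation":[0,0,0],"turn":[-0.355,0,0],"grip":-0.1},{"translation":[0,0,0],"turn":[-0.355,0,0],"grip":-0.1},{"translation":[0,0,0],"turn":[-0.355,0,0],"grip":-0.1}]'
python3 - <<'E'
from h import *
s=st(); z=s["R"][:,2];print(s["position"],(s["R"].T@s["wrist_force"]).round(2),(s["R"].T@s["moment"]).round(2),np.degrees(np.arctan2(z[1],z[0])))
pinview("p2.png",55.2,8.6,notch=[14.7,55.2])
E
```

```text
clock: 10.25
position: [493.9, 161.1, 145.4]
ee_rot: [0.499, 1.513, -0.499]
wrist_force: [5.5, -1.9, -9.6]
grip_width: 49.0
[493.88513727 161.09159194 145.35264514] [9.63 1.74 5.54] [ 0.01 -1.23  0.17] -36.50989786876951
```

View pics/p2.png

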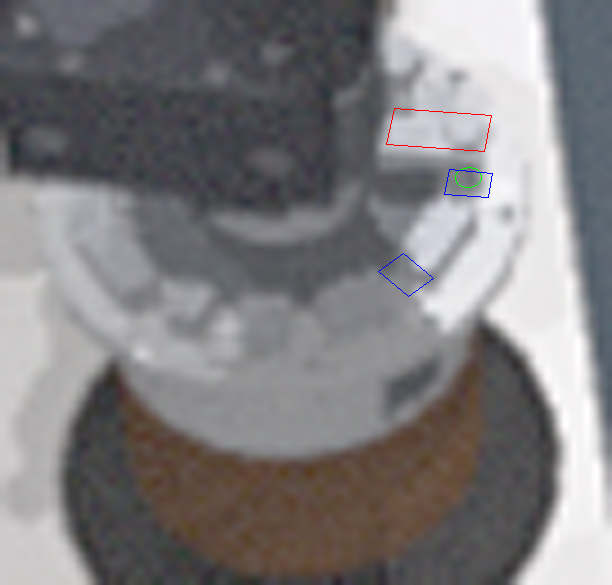

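```bash
cat > q.py <<'E'
from h import *
s=st(); z=s["R"][:,2];print(s["position"].round(2),"F",(s["R"].T@s["wrist_force"]).round(2),"M",(s["R"].T@s["moment"]).round(2),"yaw",round(np.degrees(np.arctan2(z[1],z[0])),2),"w",round(s["grip_width"],1),s["clock"])
E
python3 -m crank '[{"translation":[0.1,0,0],"turn":[0,0,0],"grip":-0.1},{"translation":[0.2,0,0],"turn":[0,0,0],"grip":-0.1},{"translation":[0.2,0,0],"turn":[0,0,0],"grip":-0.1}]' >/dev/null; python3 q.py
python3 -m crank '[{"translation":[0.05,0,0],"turn":[0,0,0],"grip":-0.1},{"translation":[0.05,0,0],"turn":[0,0,0],"grip":-0.1}]' >/dev/null; python3 q.py
python3 -m crank '[{"translation":[0.05,0,0],"turn":[0,0,0],"grip":-0.1},{"translation":[0.05,0,0],"turn":[0,0,0],"grip":-0.1}]' >/dev/null; python3 q.py
```

```text
[493.88 161.09 143.43] F [8.83 0.53 6.26] M [-0.01 -1.11  0.  ] yaw -36.51 w 49.1 10.675
[493.92 161.11 143.01] F [ 8.85 -0.13  4.96] M [ 0.02 -1.14  0.04] yaw -36.51 w 48.8 10.925
[493.93 161.1  142.55] F [9.11 0.37 6.31] M [-0.03 -1.09 -0.  ] yaw -36.51 w 49.2 11.175
```

```bash
python3 -m crank '[{"translation":[0.05,0,0],"turn":[0,0,0],"grip":-0.1},{"translation":[0.05,0,0],"turn":[0,0,0],"grip":-0.1}]' >/dev/null; python3 q.py
python3 -m crank '[{"translation":[0.05,0,0],"turn":[0,0,0],"grip":-0.1},{"translation":[0.05,0,0],"turn":[0,0,0],"grip":-0.1}]' >/dev/null; python3 q.py
```

```text
[493.91 161.12 142.08] F [ 8.22 -0.16  4.54] M [ 0.09 -1.08  0.01] yaw -36.51 w 48.7 11.425
[493.91 161.11 141.62] F [ 8.44 -1.29  5.52] M [ 0.   -1.04 -0.01] yaw -36.51 w 49.3 11.675
```

```bash
python3 -m crank '[{"translation":[0.1,0,0],"turn":[0,0,0],"grip":-0.1},{"translation":[0.1,0,0],"turn":[0,0,0],"grip":-0.1}]' >/dev/null; python3 q.py
python3 -m crank '[{"translation":[0.1,0,0],"turn":[0,0,0],"grip":-0.1},{"translation":[0.1,0,0],"turn":[0,0,0],"grip":-0.1}]' >/dev/null; python3 q.py
python3 -m crank '[{"translation":[0.1,0,0],"turn":[0,0,0],"grip":-0.1},{"translation":[0.1,0,0],"turn":[0,0,0],"grip":-0.1}]' >/dev/null; python3 q.py
python3 -m crank '[{"translation":[0.1,0,0],"turn":[0,0,0],"grip":-0.1},{"translation":[0.1,0,0],"turn":[0,0,0],"grip":-0.1}]' >/dev/null; python3 q.py
```

```text
[493.93 161.1  140.75] F [ 8.18 -0.95  5.67] M [ 0.01 -1.06 -0.06] yaw -36.51 w 49.3 11.925
[493.93 161.1  140.25] F [ 7.14 -0.41  3.48] M [ 0.03 -0.95 -0.  ] yaw -36.5 w 49.2 12.175
[493.94 161.1  139.72] F [ 6.87 -0.05  3.52] M [-0.02 -0.83 -0.06] yaw -36.5 w 49.3 12.425
[493.96 161.1  138.86] F [ 6.91 -0.95  2.28] M [-0.02 -0.78 -0.11] yaw -36.5 w 49.1 12.675
```

```bash
python3 -m crank '[{"translation":[0.1,0,0],"turn":[0,0,0],"grip":-0.1},{"translation":[0.1,0,0],"turn":[0,0,0],"grip":-0.1}]' >/dev/null; python3 q.py
python3 -m crank '[{"translation":[0.1,0,0],"turn":[0,0,0],"grip":-0.1},{"translation":[0.1,0,0],"turn":[0,0,0],"grip":-0.1}]' >/dev/null; python3 q.py
python3 -m crank '[{"translation":[0,0,0],"turn":[0,0,0],"grip":0.3},{"translation":[0,0,0],"turn":[0,0,0],"grip":0.7},{"translation":[0,0,0],"turn":[0,0,0],"grip":1},{"translation":[0,0,0],"turn":[0,0,0],"grip":1}]' 20 >/dev/null; python3 q.py
python3 - <<'E'
from h import *
pinview("p3.png",55.2,0,notch=[14.7])
E
```

```text
[493.94 161.07 137.87] F [ 5.94 -0.61  1.96] M [ 0.03 -0.63 -0.05] yaw -36.5 w 49.0 12.925
[493.97 161.11 136.92] F [4.87 0.25 2.35] M [-0.   -0.58 -0.13] yaw -36.5 w 48.9 13.175
[494.15 161.14 137.13] F [0.74 0.02 0.13] M [ 0.01 -0.03 -0.  ] yaw -36.5 w 85.2 13.675
```

View pics/p3.png

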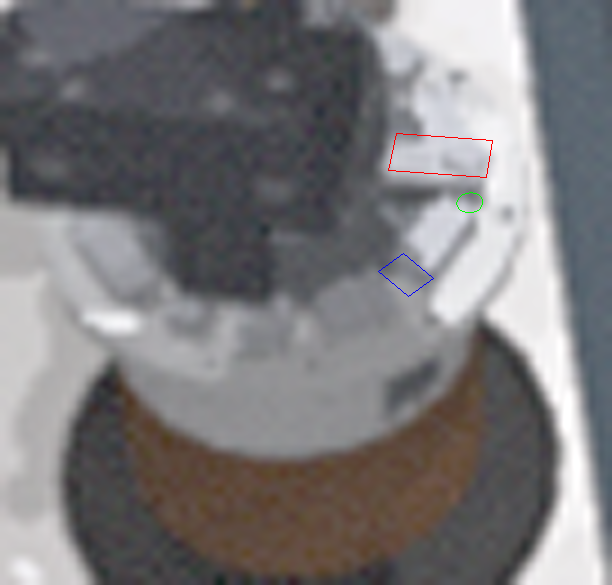

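```bash
python3 -m crank '[{"translation":[-3,0,0],"turn":[0,0,0],"grip":1},{"translation":[-7,0,0],"turn":[0,0,0],"grip":1},{"translation":[-11,0,0],"turn":[0,0,0],"grip":1},{"translation":[-11,0,0],"turn":[0,0,0],"grip":1}]' ; python3 q.py
python3 -c "
from h import *
print(tool((482,-108.5,150)))"
```

```text
clock: 14.22
position: [496.2, 161.3, 250.7]
ee_rot: [0.501, 1.506, -0.496]
wrist_force: [0.0, 0.8, -0.3]
grip_width: 88.2
[496.17 161.31 250.72] F [ 0.32  0.68 -0.5 ] M [ 0.04 -0.04 -0.05] yaw -36.49 w 88.2 14.225
[ 10.04 -22.58  14.85]
```

```bash
python3 -m crank '[{"translation":[0,-5,3.3],"turn":[-0.08,0,0],"grip":1},{"translation":[0,-10,6.6],"turn":[-0.15,0,0],"grip":1},{"translation":[0,-15,9.9],"turn":[-0.22,0,0],"grip":1},{"translation":[3,-20,13.2],"turn":[-0.288,0,0],"grip":1},{"translation":[8,-22.5,14.7],"turn":[-0.288,0,0],"grip":1},{"translation":[9.7,-22.5,14.7],"turn":[-0.288,0,0],"grip":1},{"translation":[9.7,-22.5,14.7],"turn":[-0.288,0,0],"grip":1},{"translation":[9.7,-22.5,14.7],"turn":[-0.288,0,0],"grip":1}]' ; python3 q.py
python3 - <<'E'
from h import *
for n in("scene","top"):
    c=Cam(n); save(n+"3.png",c.img)
t=c
im=[cv2.resize(t.img[212:292,215:295],None,fx=5,fy=5,interpolation=cv2.INTER_CUBIC),t.ortho(493.7,160.7,174,20,400)]
save("m3.png",np.hstack(im))
E
```

```text
clock: 15.22
position: [479.4, -106.5, 151.1]
ee_rot: [0.272, 1.552, -0.273]
wrist_force: [0.3, -0.3, 0.4]
grip_width: 88.4
[ 479.4  -106.47  151.15] F [-0.38 -0.16  0.35] M [-0.02 -0.05 -0.03] yaw -19.9 w 88.4 15.225
```

View pics/scene3.png

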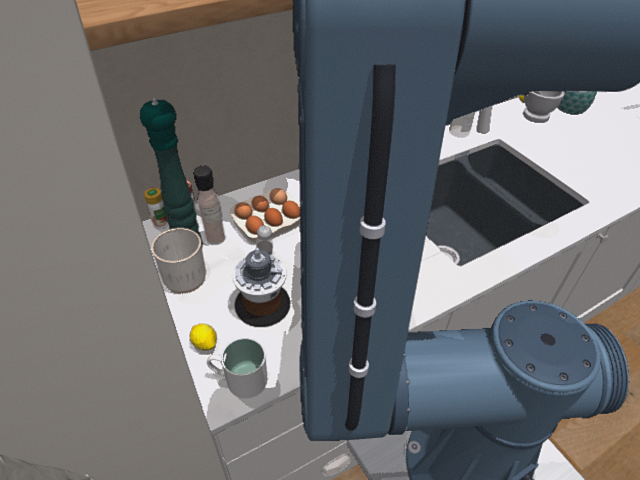

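View pics/m3.png

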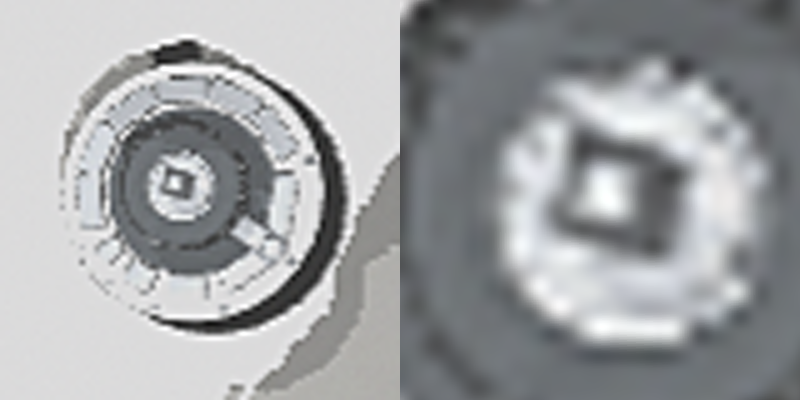

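View pics/top3.png

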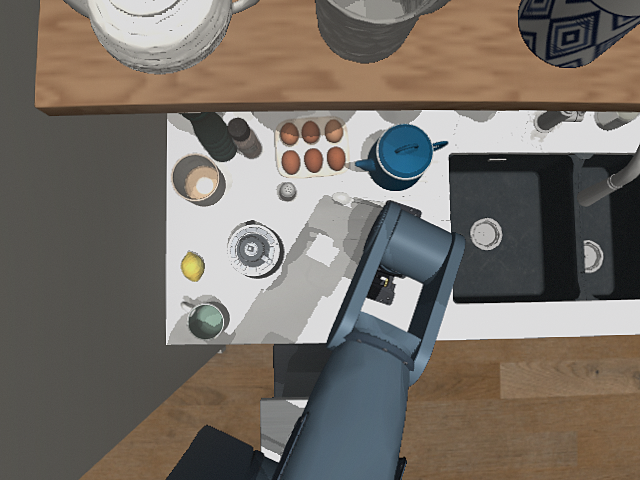

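Run:
```python
from h import *
c=Cam("scene")
pinview("p4.png",54.7,0,c=c,notch=[14.7]); pinview("p5.png",54.7,6.5,c=c)
a=cv2.imread("pics/p4.png");b=cv2.imread("pics/p5.png");h=280
save("p45.png",np.hstack([cv2.resize(i[100:380,280:612],None,fx=1.2,fy=1.2) for i in(a,b)]))
```

```text
(no output)
```

View pics/p45.png

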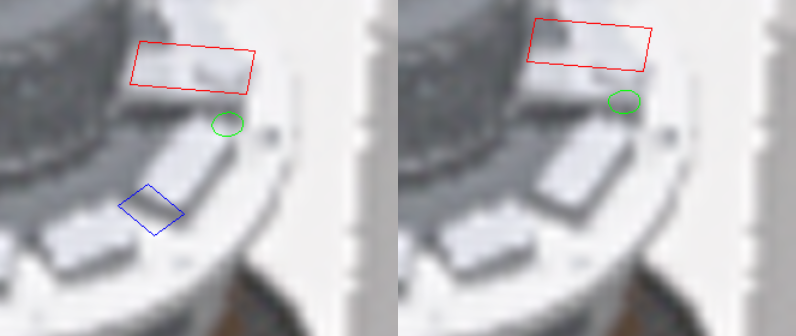

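```bash
python3 q.py; python3 -c "
from h import *
print(tool((482.6,-107.3,15)))"
```

```text
[ 479.52 -106.76  151.42] F [0.64 0.28 0.51] M [-0.03 -0.01  0.04] yaw -19.9 w 88.0 15.375
[13.64  0.06  0.27]
```

```bash
python3 -m crank '[{"translation":[4,0.06,0.27],"turn":[0,0,0],"grip":1},{"translation":[8,0.06,0.27],"turn":[0,0,0],"grip":1},{"translation":[11,0.06,0.27],"turn":[0,0,0],"grip":1},{"translation":[12.5,0.06,0.27],"turn":[0,0,0],"grip":1},{"translation":[13.4,0.06,0.27],"turn":[0,0,0],"grip":1},{"translation":[13.4,0.06,0.27],"turn":[0,0,0],"grip":1},{"translation":[13.4,0.06,0.27],"turn":[0,0,0],"grip":1}]' >/dev/null; python3 q.py
python3 - <<'E'
from h import *
for n in("scene","top"):
    c=Cam(n); save(n+"4.png",c.img)
save("c4.png",cv2.resize(c.img[230:300,350:430],None,fx=8,fy=8,interpolation=cv2.INTER_CUBIC))
E
python3 q.py
```

```text
[ 481.98 -107.96   16.92] F [-0.05  0.07 -0.45] M [ 0.03 -0.02 -0.05] yaw -19.99 w 88.2 16.25
[ 481.86 -107.98   16.84] F [ 0.42 -0.15  0.21] M [ 0.02 -0.1   0.01] yaw -19.99 w 88.0 16.35
```

View pics/c4.png

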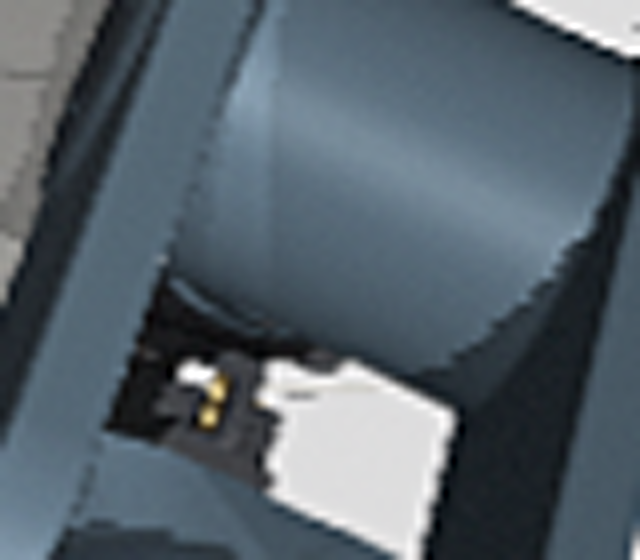

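```bash
python3 -m crank '[{"translation":[0,0,0],"turn":[0,0,0],"grip":0.3},{"translation":[0,0,0],"turn":[0,0,0],"grip":-0.2},{"translation":[0,0,0],"turn":[0,0,0],"grip":-0.3},{"translation":[0,0,0],"turn":[0,0,0],"grip":-0.45},{"translation":[0,0,0],"turn":[0,0,0],"grip":-0.55},{"translation":[0,0,0],"turn":[0,0,0],"grip":-0.55},{"translation":[0,0,0],"turn":[0,0,0],"grip":-0.55}]' 6 >/dev/null; python3 q.py
python3 -m crank '[{"translation":[0,0,0],"turn":[0,0,0],"grip":-0.6},{"translation":[0,0,0],"turn":[0,0,0],"grip":-0.6},{"translation":[0,0,0],"turn":[0,0,0],"grip":-0.6}]' 35 >/dev/null; python3 q.py
```

```text
[ 481.2  -107.64   15.9 ] F [-0.02  0.52  0.63] M [ 0.04 -0.16 -0.02] yaw -20.0 w 26.0 17.225
[ 481.24 -107.65   15.93] F [ 0.5  -0.08  0.64] M [ 0.04 -0.21 -0.  ] yaw -20.0 w 25.7 17.6
```

```bash
python3 -m crank '[{"translation":[-1,0,0],"turn":[0,0,0],"grip":-0.6},{"translation":[-3,0,0],"turn":[0,0,0],"grip":-0.6},{"translation":[-6,0,0],"turn":[0,0,0],"grip":-0.6},{"translation":[-10,0,0],"turn":[0,0,0],"grip":-0.6},{"translation":[-14,0,0],"turn":[0,0,0],"grip":-0.6},{"translation":[-18,0,0],"turn":[0,0,0],"grip":-0.6},{"translation":[-21,0,0],"turn":[0,0,0],"grip":-0.6},{"translation":[-22.5,0,0],"turn":[0,0,0],"grip":-0.6},{"translation":[-22.5,0,0],"turn":[0,0,0],"grip":-0.6},{"translation":[-22.5,0,0],"turn":[0,0,0],"grip":-0.6}]' >/dev/null; python3 q.py
python3 -c "
from h import *
print(tool((494.2,160.8,240)))"
```

```text
[ 480.32 -107.26  239.41] F [ 2.05  0.14 -1.18] M [-0.02 -0.08 -0.01] yaw -20.0 w 25.8 18.85
[-0.03 25.66 -7.86]
```

```bash
python3 -m crank '[{"translation":[0,2,-0.6],"turn":[0,0,0],"grip":-0.6},{"translation":[0,5,-1.5],"turn":[-0.02,0,0],"grip":-0.6},{"translation":[0,9,-2.7],"turn":[-0.04,0,0],"grip":-0.6},{"translation":[0,13,-4],"turn":[-0.06,0,0],"grip":-0.6},{"translation":[0,17,-5.2],"turn":[-0.08,0,0],"grip":-0.6},{"translation":[0,21,-6.4],"turn":[-0.087,0,0],"grip":-0.6},{"translation":[0,24,-7.3],"turn":[-0.087,0,0],"grip":-0.6},{"translation":[0,25.66,-7.86],"turn":[-0.087,0,0],"grip":-0.6},{"translation":[0,25.66,-7.86],"turn":[-0.087,0,0],"grip":-0.6},{"translation":[0,25.66,-7.86],"turn":[-0.087,0,0],"grip":-0.6},{"translation":[0,25.66,-7.86],"turn":[-0.087,0,0],"grip":-0.6}]' >/dev/null; python3 q.py
cat > ov.py <<'E'
import sys
from h import *
name,e=sys.argv[1],float(sys.argv[2])
c=Cam("scene"); s=st(); save("full_"+name,c.img); x0,y0,f=205,150,5
im=cv2.resize(c.img[y0:y0+115,x0:x0+125],None,fx=f,fy=f,interpolation=cv2.INTER_CUBIC); im=np.clip(255*(im/255.)**.7,0,255).astype(np.uint8)
def pl(P,col,closed=True):
    W=[s["position"]+s["R"]@np.array([15.9-p[2],-p[0]+e,p[1]]) for p in P]  # crank coords: x->-y tool
    cv2.polylines(im,[((c.proj(W)-[x0,y0]+.5)*f).round().astype(np.int32).reshape(-1,1,2)],closed,col,1)
sq=lambda h,z:[[-h,-h,z],[h,-h,z],[h,h,z],[-h,h,z]]
pl(sq(13,0),(0,0,255));pl(sq(13,41),(0,255,0))
pl([[13,-7,8],[92,-7,8],[92,7,8],[13,7,8]],(255,0,0))
a=np.linspace(0,6.28,30); pl(np.c_[92+11.5*np.cos(a),11.5*np.sin(a),0*a+46],(0,255,255))
save(name,im); print(s["position"])
E
python3 ov.py k1.png 0
```

```text
[495.16 159.32 240.84] F [ 2.32 -0.16  0.14] M [ 0.04 -0.07 -0.03] yaw -15.1 w 25.8 20.225
[495.20943061 159.39475311 240.93582403]
```

View pics/k1.png

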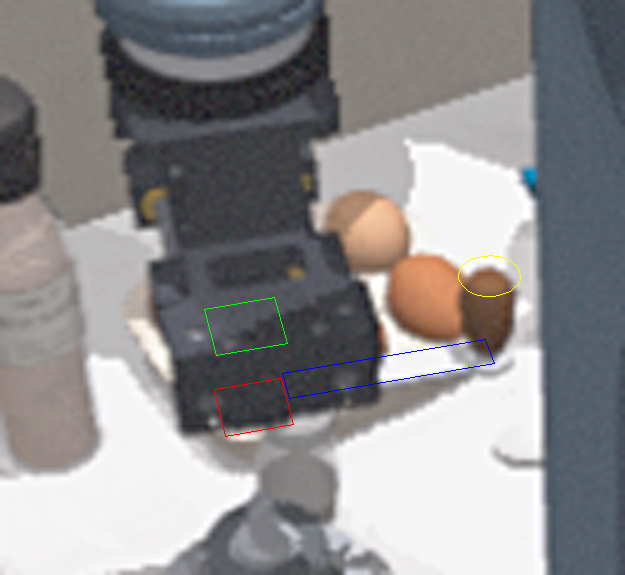

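View pics/full_k1.png

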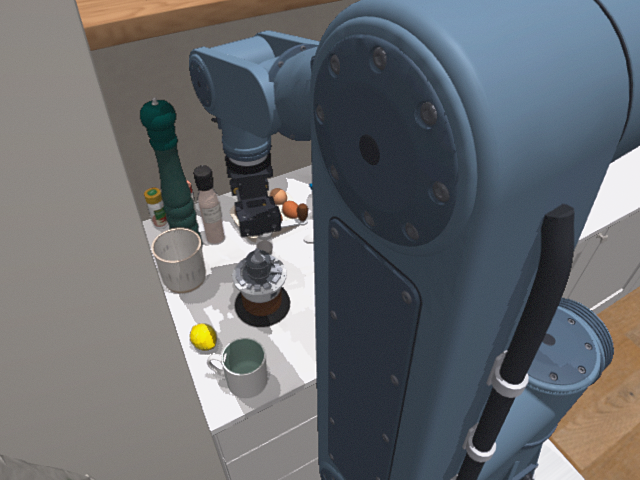

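```bash
for i in 1 2; do python3 -m crank '[{"translation":[0,0,0],"turn":[0,0,0],"grip":-0.6},{"translation":[0,0,0],"turn":[0,0,0],"grip":-0.6},{"translation":[0,0,0],"turn":[0,0,0],"grip":-0.6}]' >/dev/null; python3 q.py;done; python3 -c "
from h import *
print(tool((494.2,160.8,200)))"
```

```text
[495.07 160.28 240.98] F [ 1.56 -0.3  -0.83] M [ 0.02 -0.05 -0.07] yaw -15.02 w 25.6 20.65
[495.02 160.42 240.89] F [ 2.41  0.15 -0.16] M [-0.01 -0.08  0.01] yaw -15.01 w 25.8 21.025
[ 4.09  0.02 -0.09]
```

```bash
python3 -m crank '[{"translation":[1.5,0,-0.04],"turn":[0,0,0],"grip":-0.6},{"translation":[3,0,-0.04],"turn":[0,0,0],"grip":-0.6},{"translation":[4,0,-0.04],"turn":[0,0,0],"grip":-0.6},{"translation":[4,0,-0.04],"turn":[0,0,0],"grip":-0.6},{"translation":[4,0,-0.04],"turn":[0,0,0],"grip":-0.6},{"translation":[4,0,-0.04],"turn":[0,0,0],"grip":-0.6},{"translation":[4,0,-0.04],"turn":[0,0,0],"grip":-0.6},{"translation":[4,0,-0.04],"turn":[0,0,0],"grip":-0.6}]' >/dev/null; python3 q.py; python3 ov.py k2.png 0; python3 -c "
from h import *
print(tool((494.2,160.8,170)))"
```

```text
[494.79 160.52 201.21] F [ 2.21 -0.42  0.48] M [ 0.02 -0.07  0.03] yaw -15.01 w 25.4 22.025
[494.73647431 160.49375388 201.11331093]
[ 3.11  0.02 -0.06]
```

View pics/k2.png

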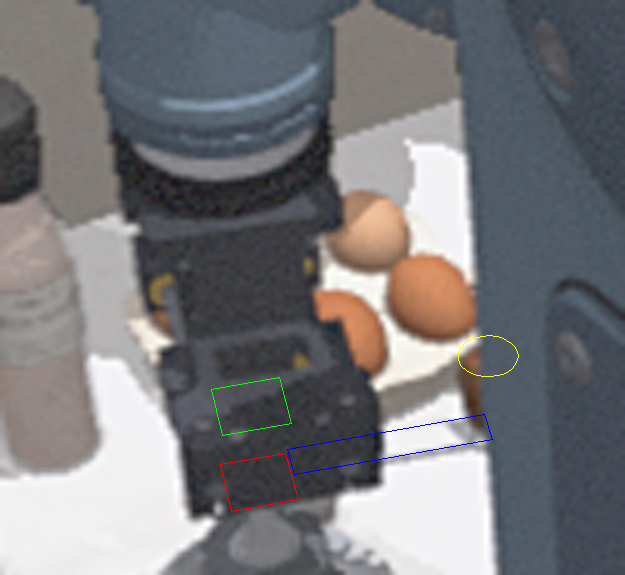

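```bash
python3 -m crank '[{"translation":[0.3,0.02,-0.06],"turn":[0,0,0],"grip":-0.6},{"translation":[0.6,0.02,-0.06],"turn":[0,0,0],"grip":-0.6},{"translation":[0.7,0.02,-0.06],"turn":[0,0,0],"grip":-0.6},{"translation":[0.7,0.02,-0.06],"turn":[0,0,0],"grip":-0.6}]' >/dev/null; python3 q.py
python3 -m crank '[{"translation":[0.2,0,0],"turn":[0,0,0],"grip":-0.6},{"translation":[0.3,0,0],"turn":[0,0,0],"grip":-0.6},{"translation":[0.3,0,0],"turn":[0,0,0],"grip":-0.6}]' >/dev/null; python3 q.py
```

```text
[494.05 160.8  193.75] F [ 1.99  0.39 -1.1 ] M [-0.02 -0.12 -0.04] yaw -15.01 w 26.0 22.575
[494.06 160.82 190.81] F [ 2.2  -0.71 -0.41] M [-0.08 -0.12 -0.04] yaw -15.01 w 25.6 22.95
```

No contact force with the hub about 3 mm below the spindle top, so I continue in small steps.

```bash
for i in 1 2 3; do python3 -m crank '[{"translation":[0.1,0,0],"turn":[0,0,0],"grip":-0.6},{"translation":[0.2,0,0],"turn":[0,0,0],"grip":-0.6},{"translation":[0.2,0,0],"turn":[0,0,0],"grip":-0.6}]' >/dev/null; python3 q.py; done
```

```text
[494.05 160.83 188.8 ] F [1.86 0.96 0.09] M [-0.02 -0.06  0.06] yaw -15.01 w 25.8 23.325
[494.04 160.81 186.79] F [ 3.07  0.72 -0.51] M [-0.01 -0.05  0.05] yaw -15.01 w 25.8 23.7
[494.05 160.82 184.83] F [1.76 0.27 0.11] M [ 0.02 -0.11 -0.01] yaw -15.01 w 25.7 24.075
```

```bash
python3 -m crank '[{"translation":[0.3,0,0],"turn":[0,0,0],"grip":-0.6},{"translation":[0.6,0,0],"turn":[0,0,0],"grip":-0.6},{"translation":[0.6,0,0],"turn":[0,0,0],"grip":-0.6}]' >/dev/null; python3 q.py
python3 -m crank '[{"translation":[0.3,0,0],"turn":[0,0,0],"grip":-0.6},{"translation":[0.6,0,0],"turn":[0,0,0],"grip":-0.6},{"translation":[0.6,0,0],"turn":[0,0,0],"grip":-0.6}]' >/dev/null; python3 q.py
```

```text
[493.84 160.8  178.48] F [ 2.43 -0.07  0.3 ] M [-0.03 -0.16  0.  ] yaw -15.01 w 25.5 24.45
[493.87 160.8  172.54] F [ 2.16 -0.81 -0.07] M [-0.05 -0.06 -0.03] yaw -15.01 w 25.8 24.825
```

```bash
for i in 1 2; do python3 -m crank '[{"translation":[0.1,0,0],"turn":[0,0,0],"grip":-0.6},{"translation":[0.1,0,0],"turn":[0,0,0],"grip":-0.6}]' >/dev/null; python3 q.py;done
for i in 1 2; do python3 -m crank '[{"translation":[0.05,0,0],"turn":[0,0,0],"grip":-0.6},{"translation":[0.05,0,0],"turn":[0,0,0],"grip":-0.6}]' >/dev/null; python3 q.py;done
```

```text
[494.12 160.84 171.92] F [ 2.07  0.5  -0.  ] M [-0.03 -0.06 -0.01] yaw -15.02 w 25.7 25.075
[494.08 160.84 170.86] F [ 1.62 -0.62  0.7 ] M [-0.04 -0.14 -0.06] yaw -15.01 w 25.7 25.325
[494.09 160.83 170.38] F [ 2.17 -0.55 -0.21] M [ 0.01 -0.09  0.  ] yaw -15.01 w 25.7 25.575
[494.15 160.85 169.93] F [ 0.94 -0.02 -0.31] M [ 0.02 -0.06 -0.  ] yaw -15.01 w 25.7 25.825
```

```bash
python3 -m crank '[{"translation":[0.04,0,0],"turn":[0,0,0],"grip":-0.6},{"translation":[0.04,0,0],"turn":[0,0,0],"grip":-0.6}]' >/dev/null; python3 q.py;python3 -m crank '[{"translation":[0,0,0],"turn":[0,0,0],"grip":-0.6},{"translation":[0,0,0],"turn":[0,0,0],"grip":-0.6}]' >/dev/null; python3 q.py
```

```text
[494.17 160.85 169.85] F [-1.6  -0.19 -1.41] M [-0.02  0.22 -0.1 ] yaw -15.01 w 25.7 26.075
[494.18 160.85 169.85] F [-4.04 -1.03 -2.34] M [ 0.03  0.33 -0.14] yaw -15.01 w 25.4 26.325
```

```bash
python3 -m crank '[{"translation":[0,0,0],"turn":[0,0,0],"grip":-0.3},{"translation":[0,0,0],"turn":[0,0,0],"grip":0},{"translation":[0,0,0],"turn":[0,0,0],"grip":0.2},{"translation":[0,0,0],"turn":[0,0,0],"grip":0.2}]' 10 >/dev/null; python3 q.py
python3 -m crank '[{"translation":[-2,0,0],"turn":[0,0,0],"grip":0.2},{"translation":[-5,0,0],"turn":[0,0,0],"grip":0.2},{"translation":[-8,0,0],"turn":[0,0,0],"grip":0.2},{"translation":[-11,0,0],"turn":[0,0,0],"grip":0.2},{"translation":[-11,0,0],"turn":[0,0,0],"grip":0.2}]' >/dev/null; python3 q.py
python3 -m crank '[{"translation":[0,-6,0],"turn":[0,0,0],"grip":0.2},{"translation":[0,-12,0],"turn":[0,0,0],"grip":0.2},{"translation":[0,-18,0],"turn":[0,0,0],"grip":0.2},{"translation":[0,-24,0],"turn":[0,0,0],"grip":0.2},{"translation":[0,-30,0],"turn":[0,0,0],"grip":0.2},{"translation":[0,-30,0],"turn":[0,0,0],"grip":0.2},{"translation":[0,-30,0],"turn":[0,0,0],"grip":0.2},{"translation":[0,-30,0],"turn":[0,0,0],"grip":0.2}]' >/dev/null; python3 q.py
python3 - <<'E'
from h import *
ims=[]
for n,b in(("scene",(215,225,335,325)),("top",(205,200,325,300))):
    c=Cam(n); save(n+"9.png",c.img); x0,y0,x1,y1=b
    im=cv2.resize(c.img[y0:y1,x0:x1],None,fx=5,fy=5,interpolation=cv2.INTER_CUBIC)
    a=np.radians(-105); X=np.array([np.cos(a),np.sin(a),0]);Y=np.array([-X[1],X[0],0]);O=np.array([494.2,160.8,154])
    def pl(P,col):
        W=[O+p[0]*X+p[1]*Y+np.array([0,0,p[2]]) for p in P]
        cv2.polylines(im,[((c.proj(W)-[x0,y0]+.5)*5).round().astype(np.int32).reshape(-1,1,2)],True,col,1)
    pl([[-13,-13,41],[13,-13,41],[13,13,41],[-13,13,41]],(0,200,0));pl([[-13,-13,0],[13,-13,0],[13,13,0],[-13,13,0]],(0,0,255))
    pl([[13,-7,8],[92,-7,8],[92,7,8],[13,7,8]],(255,0,0)); q=np.linspace(0,6.28,30); pl(np.c_[92+11.5*np.cos(q),11.5*np.sin(q),0*q+46],(0,200,200))
    save(n+"9c.png",im)
E
```

```text
[494.15 160.8  169.43] F [-0.42 -0.03 -0.78] M [-0.02 -0.08  0.  ] yaw -15.01 w 53.1 26.825
[495.56 160.98 282.02] F [-0.09  0.04  0.67] M [-0.04 -0.07 -0.03] yaw -15.01 w 52.5 27.45
[ 416.58 -127.53  278.94] F [-0.86 -0.43  0.51] M [-0.08 -0.06 -0.08] yaw -14.89 w 52.9 28.45
```

View pics/scene9c.png

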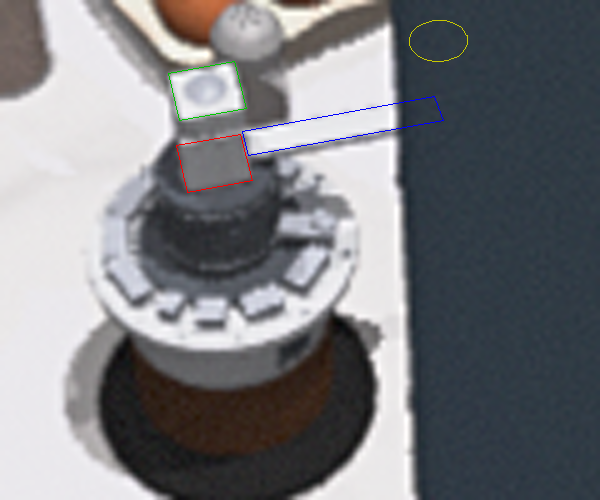

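View pics/top9c.png

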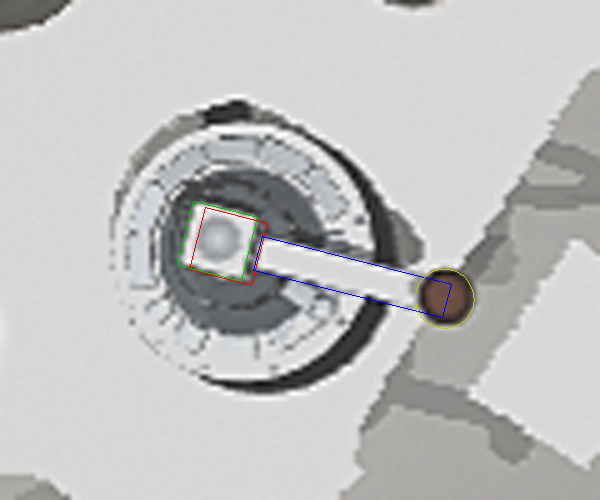

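View pics/top9.png

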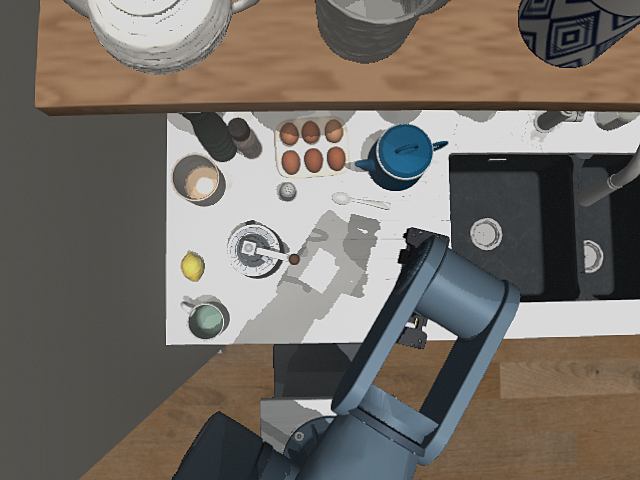

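Both views match the model of a fully seated, level crank. The ring is home in the second notch, the bystanders have not moved, and the arm is clear of everything.

```bash
python3 -c "
from h import *
print(st()['clock'], manip.hand_in())"
```

```text
the job is handed in; nothing more can be done
28.55 None
```

The mill is set one notch coarser and the crank is back on its spindle. I handed the job in at 28.6 s of the 70 s.

- **Index ring:** I lifted it about 8.6 mm and turned it 40.4° anticlockwise. I then lowered it in small steps with about 5 to 9 N of spring pull throughout and no sign of the pin resting on a tooth. When I let go, the height was back within about 0.2 mm of its starting value and the spring pull was 4.9 N. The scene picture matches the ring fully down with the pin in the next notch.
- **Crank:** I lowered it onto the spindle with no noticeable side force. It came to rest with the gripper at z = 169.85 mm (about 169.9 expected), pressed with roughly 4–6 N, and was let go. In both pictures the hub and arm lie on the outline of a level, fully seated crank. The knob lies on it in the top view; the arm hid it in the scene view.
- **Other things:** They look unmoved in the last top picture. I judged this by eye and did not measure it again. The arm was clear of everything at hand-in.

No check failed. The position readings were off by about 1–2 mm until the arm settled after long moves, so I used settled readings for both fits.

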